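# Clamp a lamp housing and hold its cover in the hinge for pinning

## Task

The cover of this lamp housing is going back on its hinge. First push the sliding jaw of the vise shut by its black knob until its sprung plate is pressed well in and holds the housing firmly against the fixed jaw, and leave it clamped; then lift the blue cover straight up out of the white stand and, keeping it upright with its gasket side facing the open housing as in use, lower its two knuckles fully down between the three hinge lugs so that the holes line up for the pin. Finish while holding the cover upright there (do not let go; a colleague will push the pin through), and leave the pin, spanner, beaker and carton where they are.

Things in the scene. Friction and masses are not known exactly. Their poses are not given: they have to be found in the camera images.
- vise: low steel slide vise, fixed to the bench: base 210 x 104 mm and 10 mm high, bed top 14 mm above the bench. Origin: centre of the underside; +x is the closing direction (away from the robot, turned by up to 0.3 rad), z up. Fixed jaw at the +x end: its face at x = 78 mm, top at z = 44 mm. The sliding jaw runs on two guide rods
- vise_stop (a point): point at the foot of the fixed jaw's face, at bed height, in the middle of the vise's width; axes as the vise
- vise_jaw: sliding jaw of the vise, dark steel block 100 mm wide, top at z = 44.5 mm, with a sprung steel pressure plate in front. Origin: under the plate's free face (it looks to the vise's +x), at bench height. Slides only along the vise's x, up to 75 mm; a 10 N friction brake lets it stay where it is pushed. The plate gives 5 mm, from 2 N to 7 N, then is solid: so clamped, a push of 14 to 20 N is felt
- jaw_knob (a point): centre of the grip part of the round black knob on the sliding jaw: diameter 17 mm, its top 12 mm above this point, the jaw's block 27.5 mm below it; 31 mm behind the plate's free face
- housing: loose open aluminium lamp housing, 0.45 kg, 64 mm deep (x), 110 mm wide (y), rim 46 mm high, standing on the vise bed with up to 20 mm of slack to the fixed jaw. Origin: centre of the underside; x to the fixed jaw, z up. On its rear (+x) rim three steel hinge lugs, 16 mm diameter with 8 mm holes, on one axis along y at x = 20, z = 60 mm; bevelled edges, tops at z = 68 mm
- housing_back (a point): foot of the housing's rear face, in the middle of its width; it comes up against vise_stop when the housing is clamped
- housing_bore_left (a point): point on the housing's hinge axis near its left (+y) end, 37 mm from the middle; cover_bore_left belongs here; axes as the housing. The two gaps between the lugs are 30 mm wide (y = 8 to 38 mm either side); in each a shallow trough, 16.6 mm wide, its floor 8 mm below the axis, seats a cover knuckle with the holes in line
- housing_bore_right (a point): point on the housing's hinge axis near its right (-y) end, 37 mm from the middle; cover_bore_right belongs here
- cover: loose blue cover panel, about 0.16 kg, 110 mm wide (y), 6 mm thick (x), 97 mm high, upright in the white stand, knuckles down. Origin: centre of the underside (bottom of the knuckles); z up. Its -x face carries the black gasket and faces the robot's side; mated, it faces the housing's -x. Two steel knuckles, 16 mm diameter, 28 mm long (y = 9 to 37 mm either side); panel starts at z = 19 mm
- cover_bore_left (a point): centre of the outer end of the cover's left (+y) knuckle hole; 8 mm holes on one axis along y, 8 mm above the cover's underside
- cover_bore_right (a point): centre of the outer end of the cover's right (-y) knuckle hole
- cover_rib (a point): centre of the cover's black grip rib along its top: 12 mm thick (x), 100 mm long (y), 17 mm high, 80.5 mm above the hole axis; axes as the cover
- stand: white plastic stand, fixed to the bench, 74 x 150 mm, floor 8 mm high, with a slotted cheek at each end (47 mm high) that holds the cover by its side edges; slots 8 mm wide, so the cover comes out straight up. Origin: centre of the underside, y along the cover
- pin: bystander: steel hinge pin, 5.5 mm diameter, 118 mm long, with a 16 mm bent end, lying on the bench. Origin: middle of its length at bench height
- spanner: bystander: small double open-ended spanner, 124 mm, lying on the bench. Origin: centre of its underside
- beaker: bystander: small glass beaker, 46 mm wide and 57 mm high. Origin: centre of its underside
- carton: bystander: small white carton 40 x 40 x 70 mm. Origin: centre of its underside
Things that resemble listed ones, but are neither listed nor needed, are in the scene too. What is shaped like the cover but orange or pink is not meant.

How it is judged:
By the outcome, as a careful person would: the job done as asked, in the order asked, and still so for the second after the job is handed in, while the arm keeps its last pose, push and grip.
It also fails if it takes over 54 s, if anything falls off the work surface, if the arm or the gripper's body presses on something with over 40 N, if the wrist force passes 120 N, or if a joint passes its speed limit or range.

## Robot

A 6-joint arm with a two-finger parallel gripper is mounted at the origin on a cart in front of the work surface, level with it; the furniture and walls round the work are solid. World frame = base frame: x ahead of the robot, y to its left, z up, the work surface at z = 0. Lengths are in m, angles in degrees, forces in N, time in s.
With the tool pointing down it reaches from about 0.325 to 0.925 m from the base axis. Payload 3.1 kg.
Tool frame: the origin (TCP) lies midway between the tips of the shut fingers; the grasp point (between the pads) lies env.grasp_offset behind it (env.grasp_offset is the distance from the TCP to the grasp point, in m); z points along the fingers, y is the line along which they close (so a half turn about z gives the same grasp; the last joint's range is limited). The gripper opens to 85 mm and grips with 20 to 120 N. Pads are 22 mm wide; open, the fingers measure 114 mm over their backs; the gripper's body (76 mm by 85 mm) begins 54 mm behind the grasp point. The pads swing forward as they close: fully open they stand 13 mm farther back than shut.
Start: joints at [-6.429, 12.427, 92.441, -0, 75.132, -6.429], TCP at [0.625, 0, 0.231] pointing down, gripper open.
Joint ranges: [-157.48, 157.48], [-44.54, 120.13], [17.64, 146.25], [-64.5, 244.5], [7.68, 150.69], [-147.95, 147.95]. Speed limits (degrees/s): [159.86, 159.86, 180, 180, 180, 180].

## Interface

Orientations are given as [roll, pitch, yaw] about the fixed x, y, z axes, in that order (R = Rz(yaw) Ry(pitch) Rx(roll)).
In Python, from workcell import readout, optics, workorder, env gives the robot as it stands. The module is installed in compiled form; this text tells all that it offers.
- The arm moves only by the tool step_arm, never from a script. Its argument "targets" is a list of rows, each a list of 3 entries, a list of its own where there are three numbers: the closure, from 0 (fully open) to 1 (shut), then the shift along the world's x, y, z in m, then the turn about the world's z in rad. A call has 1 to 12 rows; each row is the pose to reach, as a shift and turn from the pose commanded when the call began; what a row does not reach only later rows make up. A row lasts 1/12 s, in which the tool goes at most 41.7 mm and 7.16 degrees, less where a joint would pass 70% of its speed; a pose out of reach is approached as far as the arm can. A call with a gripper value outside its range is refused whole. The fingers move at their own pace and stop on an object; the grip force is fixed at half the most. Time passes only in rows, so rows that repeat a pose let the fingers close. It gives the time, the measured TCP pose, the force, the opening and the grip force at its end, in the units of the state.
- readout.state(): the state, without advancing time (a new reading comes with each control period).
- optics.read_camera(name): name is "scene" or "side" or "wrist"; returns the picture (400x640x3 uint8, red, green, blue); there is no depth.
- optics.calibration(name): a dict with "camera_matrix" (3x3 intrinsics, pixels), "R" (3x3) and "t" (3): a world point X has camera coordinates R X + t; the wrist camera has in their place "T_tool_cam" (4x4, takes a point from camera to tool coordinates, whose origin is the TCP and whose axes are the flange's). Camera axes: x right, y down, z forward; pixel columns grow to the right and rows downward; lengths in m; the calibration is good to about 2 mm. A picture is of the moment at which its call begins: read the wrist's pose just before it. calibration takes no time and is no camera call.
- workorder.hand_in(): hands the job in; it is judged then, once.
The state is a dict: "t": time; "joint_positions": joint angles; "qvel": joint speeds; "effort": joint torques, N m; "tcp_pos": TCP position; "eef_rot": TCP orientation; "contact_force": force on the tool from outside, world axes, zero at the start; "wrist_torque": the same for the moment, N m; "opening": finger opening in m; "grasp_force": force on a finger pad.
Only numpy, scipy, OpenCV 4.12 (cv2) and the standard library are available. Lean on these libraries where they do the work, as an engineer would, in place of code of your own. Each camera call takes 0.05 s, during which the arm holds its last target. There are 200 camera calls.

## Working session

There is one attempt and no reset: what is moved stays moved. The work goes in short steps, Python scripts to look and compute and a tool call to move; the robot and the scene stay as the last step left them, time stands still between calls to the robot, and variables do not carry over. Pictures are saved under pics/ and viewed, at most 10 in all, crops included, and the job is handed in when it is done.

Besides the shell and the picture viewer there is one more tool, called after "Call:" in YAML: its name, and indented under it one key for each argument. step_arm: Moves the arm, as the interface text tells. Its arguments: {"type":"object","properties":{"targets":{"type":"array"}},"required":["targets"]}

```bash
mkdir -p pics; python3 - <<'E'
from workcell import readout, optics, workorder, env
import cv2,numpy as np
print(env.grasp_offset, readout.state())
for n in ["scene","side","wrist"]:
    im=optics.read_camera(n); cv2.imwrite(f"pics/{n}0.png",im[:,:,::-1]); c=optics.calibration(n)
    print(n,{k:np.round(v,4).tolist() for k,v in c.items()})
E
```

```text
0.0187 {'t': 0.0, 'joint_positions': array([-6.42821932e+00,  1.24791131e+01,  9.25286567e+01,  1.07638461e-03,
        7.51320095e+01, -6.43044003e+00]), 'qvel': array([ 0.10659184,  0.09159844,  0.02278043, -0.01408841,  0.04447362,
        0.03001635]), 'effort': array([-2.90135131e-04, -3.96841800e+01, -3.03850436e+01, -2.80225659e-04,
        9.87685227e-03,  9.68610237e-06]), 'tcp_pos': array([6.24183064e-01, 1.23789341e-04, 2.29941151e-01]), 'eef_rot': array([-1.79861217e+02, -1.66879559e-02,  9.00019230e+01]), 'contact_force': array([-0.38083347, -0.30289708, -0.12158458]), 'wrist_torque': array([ 0.0412884 ,  0.03663077, -0.03780199]), 'grasp_force': 0.0, 'opening': 0.08530477639259815}
scene {'camera_matrix': [[386.9241, 0.0, 312.6152], [0.0, 386.9241, 197.0874], [0.0, 0.0, 1.0]], 'R': [[0.6845, -0.729, -0.0092], [-0.4771, -0.4384, -0.7617], [0.5512, 0.5257, -0.6479]], 't': [-0.3975, 0.2976, 0.9839]}
side {'camera_matrix': [[414.8134, 0.0, 318.2288], [0.0, 414.8134, 198.9298], [0.0, 0.0, 1.0]], 'R': [[-0.9031, -0.4294, -0.01], [-0.2041, 0.4493, -0.8697], [0.3779, -0.7834, -0.4934]], 't': [0.4662, 0.1842, 1.0217]}
wrist {'camera_matrix': [[282.005, 0.0, 316.9944], [0.0, 282.005, 197.0261], [0.0, 0.0, 1.0]], 'T_tool_cam': [[-0.0001, -0.9516, -0.3072, 0.0781], [1.0, -0.0, -0.0002, 0.0001], [0.0002, -0.3072, 0.9516, -0.1421], [0.0, 0.0, 0.0, 1.0]]}
```

View pics/scene0.png

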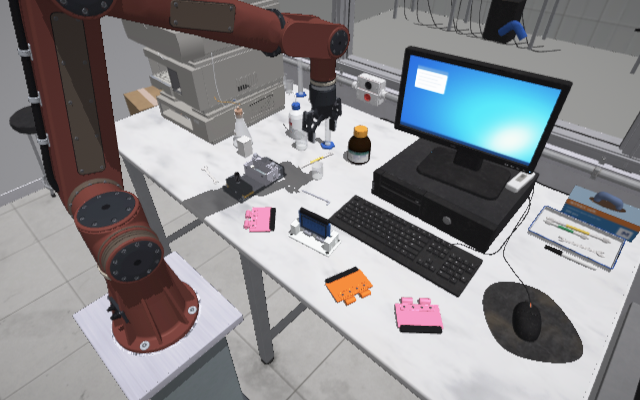

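View pics/side0.png

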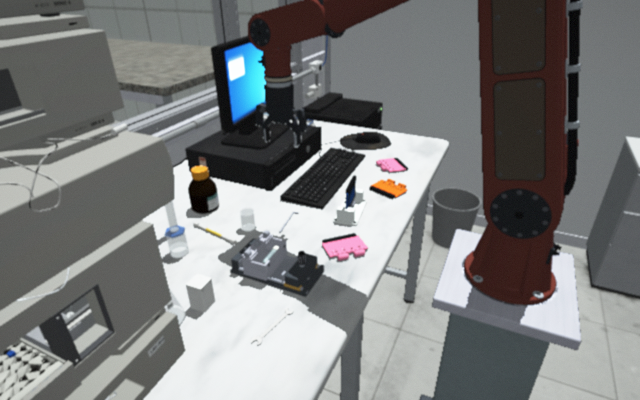

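View pics/wrist0.png

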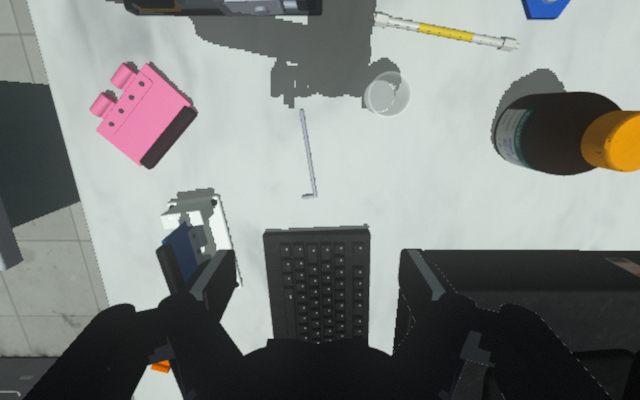

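The scene view shows the vise at about (255,180) and the upright blue cover in the white stand at (314,225). The look-alikes are pink (260,219), orange (348,287) and pink (418,315), all lying flat, so only the blue one fits. I'll make one enlarged composite to confirm this and read pixels.

```bash
cat > h.py <<'E'
from workcell import readout, optics, env
import cv2,numpy as np
from scipy.spatial.transform import Rotation as Ro
def cam(n,st=None):
    c=optics.calibration(n); K=np.array(c["camera_matrix"])
    if n!="wrist": return K,np.array(c["R"]),np.array(c["t"])
    st=st or readout.state(); T=np.eye(4); T[:3,:3]=Ro.from_euler("xyz",st["eef_rot"],degrees=True).as_matrix(); T[:3,3]=st["tcp_pos"]
    W=np.linalg.inv(T@np.array(c["T_tool_cam"])); return K,W[:3,:3],W[:3,3]
def ray(C,p):
    K,R,t=C; d=R.T@np.linalg.solve(K,[p[0],p[1],1.]); return -R.T@t,d/np.linalg.norm(d)
def onz(C,p,z):
    o,d=ray(C,p); return o+d*(z-o[2])/d[2]
def tri(Cs,ps):
    A=0;b=0;rs=[ray(C,p) for C,p in zip(Cs,ps)]
    for o,d in rs:
        P=np.eye(3)-np.outer(d,d);A=A+P;b=b+P@o
    X=np.linalg.solve(A,b); return X,[np.linalg.norm(np.cross(X-o,d)) for o,d in rs]
def proj(C,X):
    K,R,t=C; q=K@(R@np.asarray(X)+t); return q[:2]/q[2]
def crop(im,x,y,w,h,s): return cv2.resize(im[y:y+h,x:x+w],None,fx=s,fy=s,interpolation=cv2.INTER_CUBIC)
E
python3 - <<'E'
from h import *
s=cv2.imread("pics/scene0.png");d=cv2.imread("pics/side0.png")
a=np.vstack([np.hstack([crop(s,215,145,80,60,5),crop(d,225,220,80*1+20,75,4)]),np.hstack([crop(s,275,195,80,60,5),crop(d,315,165,80,60,5)])])
cv2.imwrite("pics/c1.png",a);print(a.shape)
E
```

```text
(600, 800, 3)
```

View pics/c1.png

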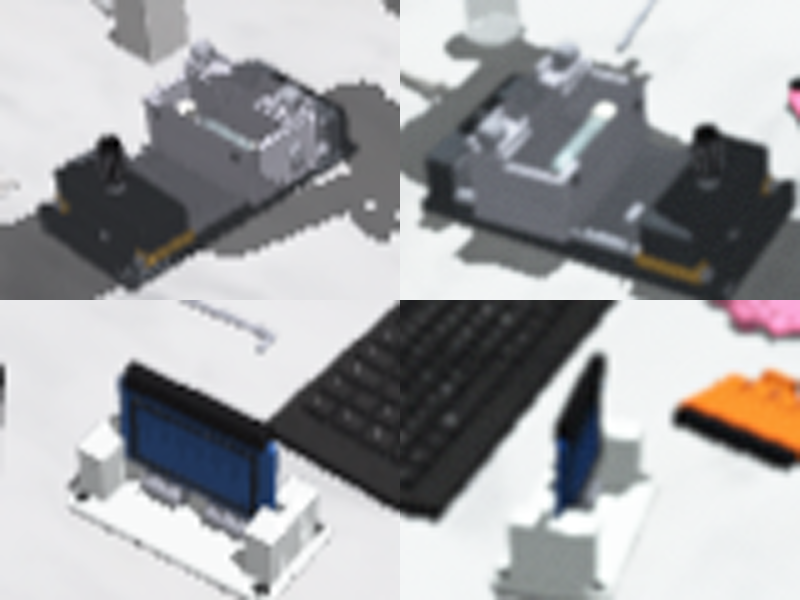

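The crops show the black knob at scene (237,176) / side (302,255). The blue cover with its black rib runs scene (302,209)–(329,222) / side (355,176)–(347,191).

```bash
python3 - <<'E'
from h import *
S,D,W=cam("scene"),cam("side"),cam("wrist")
f=lambda n,a,b:print(n,*[np.round(v,4) for v in tri([S,D],[a,b])])
f("knob",(237.2,175.5),(302.2,254.5)); f("knobtop",(237,173),(302,251.8))
f("ribL",(301.6,208.5),(347.4,191.5)); f("ribR",(329.4,222),(355,176))
f("ribL'",(301.6,208.5),(355,176)); f("ribR'",(329.4,222),(347.4,191.5))
for n,p in dict(nearL=(223.5,187.5),nearR=(241,203),farR=(285,175)).items(): print(n,np.round(onz(S,p,0.01),3))
print("stand", [np.round(onz(S,p,.008),3) for p in ((289,236),(327.5,254),(341,240))])
E
```

```text
knob [0.4505 0.2262 0.0729] [0.0009 0.0009]
knobtop [0.4511 0.2269 0.0819] [0.0018 0.0018]
ribL [ 0.4576 -0.0695  0.0962] [0.0036 0.0036]
ribR [ 0.4707 -0.1678  0.0979] [0.0021 0.0021]
ribL' [ 0.4392 -0.095   0.1325] [0.0041 0.0041]
ribR' [ 0.4918 -0.1438  0.0574] [0.0107 0.0107]
nearL [0.422 0.279 0.01 ]
nearR [0.411 0.169 0.01 ]
farR [0.618 0.173 0.01 ]
stand [array([ 0.415, -0.057,  0.008]), array([ 0.441, -0.191,  0.008]), array([ 0.51 , -0.184,  0.008])]
```

Call:
step_arm:
  targets:
    - [0,[-0.02,0.035,-0.01],0]
    - [0,[-0.04,0.07,-0.02],0]
    - [0,[-0.06,0.105,-0.03],0]
    - [0,[-0.08,0.14,-0.04],0]
    - [0,[-0.1,0.175,-0.05],0]
    - [0,[-0.115,0.2,-0.06],0]
    - [0,[-0.115,0.2,-0.06],0]
    - [0,[-0.115,0.2,-0.06],0]
    - [0,[-0.115,0.2,-0.06],0]

```text
t: 0.9
tcp_pos: [0.5103, 0.1998, 0.1714]
eef_rot: [180.0, 0.0, 90.0]
contact_force: [-0.1, 0.1, 0.5]
opening: 0.0857
grasp_force: 0.0
```

```bash
python3 - <<'E'
from h import *
import pickle
st=readout.state(); im=optics.read_camera("wrist")[:,:,::-1]; pickle.dump(st,open("w1.pkl","wb")); cv2.imwrite("pics/w1.png",im)
print(st["t"],st["tcp_pos"],st["eef_rot"])
cv2.imwrite("pics/w1c.png",crop(im,140,0,330,240,2.4))
E
```

```text
0.9 [0.51033021 0.19982253 0.17139645] [1.79968445e+02 2.88597834e-02 9.00331485e+01]
```

View pics/w1c.png

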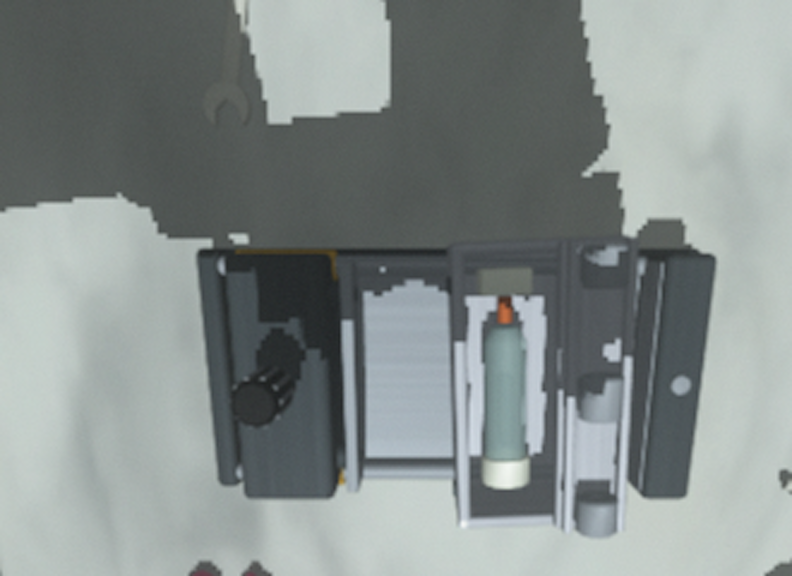

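The close view shows the knob top at crop (258,400), the sliding jaw's block edge (338,255)–(335,495), the fixed jaw's outer edge (714,255)–(687,495), and the housing with its lugs near column 600.

```bash
python3 - <<'E'
from h import *
import pickle
W=cam("wrist",pickle.load(open("w1.pkl","rb")))
P=lambda x,y,z:np.round(onz(W,(140+x/2.4,y/2.4),z),4)
def yaw(a,b): d=a-b; return round(float(np.degrees(np.arctan2(-d[0],d[1]))),2)
for n,a,b,z in [("fixed out",(714,255),(687,495),.044),("jaw plate",(341,262),(335,493),.0445),("jaw plate free",(355,262),(357,490),.040),("baseleft",(199,255),(222,482),.01),("house front",(453,245),(463,525),.060),("house rear",(636,242),(622,533),.060),("trough",(563,245),(567,530),.06)]:
    A,B=P(*a,z),P(*b,z); print(n,A,B,yaw(A,B))
print("fixed bl",P(643,497,.044)," jaw bl",P(246,495,.0445),"knob",P(258,400,.084))
print("lugs",P(603,265,.082),P(600,383,.082),P(597,495,.082))
E
```

```text
fixed out [0.62   0.2777 0.044 ] [0.6214 0.1811 0.044 ] 0.83
jaw plate [0.4787 0.2751 0.0445] [0.4726 0.1821 0.0445] -3.75
jaw plate free [0.4835 0.2751 0.04  ] [0.4815 0.1819 0.04  ] -1.23
baseleft [0.4141 0.2775 0.01  ] [0.4146 0.1753 0.01  ] 0.28
house front [0.5204 0.281  0.06  ] [0.5259 0.1739 0.06  ] 2.94
house rear [0.5853 0.2821 0.06  ] [0.5904 0.1705 0.06  ] 2.62
trough [0.5595 0.2811 0.06  ] [0.568  0.1718 0.06  ] 4.45
fixed bl [0.6029 0.1802 0.044 ]  jaw bl [0.435  0.1812 0.0445] knob [0.453  0.2302 0.084 ]
lugs [0.5687 0.2746 0.082 ] [0.5708 0.2357 0.082 ] [0.573  0.1947 0.082 ]
```

Call:
step_arm:
  targets:
    - [0,[-0.03,0.014,-0.01],0]
    - [0,[-0.059,0.028,-0.02],0]
    - [0,[-0.059,0.028,-0.04],0]
    - [0,[-0.059,0.028,-0.075],0]
    - [0,[-0.059,0.028,-0.1],0]
    - [0,[-0.059,0.028,-0.117],0]
    - [0.7,[-0.059,0.028,-0.117],0]
    - [1,[-0.059,0.028,-0.117],0]
    - [1,[-0.059,0.028,-0.117],0]
    - [1,[-0.059,0.028,-0.117],0]
    - [1,[-0.059,0.028,-0.117],0]
    - [1,[-0.059,0.028,-0.117],0]

```text
t: 1.95
tcp_pos: [0.4514, 0.2283, 0.0561]
eef_rot: [-180.0, -0.0, 90.0]
contact_force: [-3.9, -0.5, 5.4]
opening: 0.0151
grasp_force: 58.4
```

Call:
step_arm:
  targets:
    - [1,[0.005,0,0],0]
    - [1,[0.01,0,0],0]
    - [1,[0.015,0,0],0]
    - [1,[0.02,0,0],0]
    - [1,[0.025,0,0],0]
    - [1,[0.03,0,0],0]
    - [1,[0.033,0,0],0]
    - [1,[0.035,0,0],0]
    - [1,[0.035,0,0],0]

```text
t: 2.7
tcp_pos: [0.4841, 0.2283, 0.056]
eef_rot: [-179.7, 0.0, 90.0]
contact_force: [-9.7, -0.4, 11.3]
opening: 0.0152
grasp_force: 59.0
```

Call:
step_arm:
  targets:
    - [1,[0.002,0,0],0]
    - [1,[0.004,0,0],0]
    - [1,[0.006,0,0],0]
    - [1,[0.008,0,0],0]
    - [1,[0.01,0,0],0]
    - [1,[0.012,0,0],0]
    - [1,[0.014,0,0],0]
    - [1,[0.014,0,0],0]

```text
t: 3.37
tcp_pos: [0.4969, 0.2283, 0.0561]
eef_rot: [-179.5, 0.0, 90.0]
contact_force: [-11.3, -0.1, 14.0]
opening: 0.0153
grasp_force: 59.4
```

Call:
step_arm:
  targets:
    - [1,[0.001,0,0.001],0]
    - [1,[0.002,0,0.002],0]
    - [1,[0.003,0,0.002],0]
    - [1,[0.004,0,0.002],0]
    - [1,[0.005,0,0.002],0]
    - [1,[0.006,0,0.002],0]
    - [1,[0.007,0,0.002],0]
    - [1,[0.007,0,0.002],0]

```text
t: 4.03
tcp_pos: [0.5019, 0.2283, 0.0561]
eef_rot: [-179.3, 0.0, 90.0]
contact_force: [-12.1, 0.4, 7.9]
opening: 0.0149
grasp_force: 58.9
```

Call:
step_arm:
  targets:
    - [1,[0.001,0,0],0]
    - [1,[0.002,0,0],0]
    - [1,[0.003,0,0],0]
    - [1,[0.004,0,0],0]
    - [1,[0.004,0,0],0]
    - [1,[0.004,0,0],0]

```text
t: 4.53
tcp_pos: [0.5059, 0.2283, 0.0561]
eef_rot: [-179.4, 0.0, 90.0]
contact_force: [-11.8, 0.7, 8.0]
opening: 0.015
grasp_force: 58.8
```

Call:
step_arm:
  targets:
    - [1,[0.001,0,0],0]
    - [1,[0.002,0,0],0]
    - [1,[0.003,0,0],0]
    - [1,[0.003,0,0],0]
    - [1,[0.003,0,0],0]

```text
t: 4.95
tcp_pos: [0.5086, 0.2283, 0.0561]
eef_rot: [-179.3, 0.1, 90.0]
contact_force: [-12.6, 1.0, 8.9]
opening: 0.015
grasp_force: 59.1
```

Call:
step_arm:
  targets:
    - [1,[0.001,0,0],0]
    - [1,[0.002,0,0],0]
    - [1,[0.003,0,0],0]
    - [1,[0.003,0,0],0]
    - [1,[0.003,0,0],0]

```text
t: 5.37
tcp_pos: [0.5108, 0.2283, 0.0561]
eef_rot: [-179.2, 0.1, 90.0]
contact_force: [-15.3, 0.9, 9.8]
opening: 0.0151
grasp_force: 59.4
```

Call:
step_arm:
  targets:
    - [1,[0.001,0,0],0]
    - [1,[0.002,0,0],0]
    - [1,[0.002,0,0],0]
    - [1,[0.002,0,0],0]

```text
t: 5.7
tcp_pos: [0.512, 0.2283, 0.0561]
eef_rot: [-179.1, 0.1, 90.0]
contact_force: [-16.5, 0.4, 11.7]
opening: 0.0152
grasp_force: 59.7
```

Call:
step_arm:
  targets:
    - [1,[0.001,0,0],0]
    - [1,[0.001,0,0],0]
    - [1,[0.001,0,0],0]

```text
t: 5.95
tcp_pos: [0.5121, 0.2282, 0.0561]
eef_rot: [-179.0, 0.1, 90.0]
contact_force: [-19.7, 1.0, 14.1]
opening: 0.0152
grasp_force: 60.2
```

Call:
step_arm:
  targets:
    - [0.7,[0,0,0],0]
    - [0.7,[-0.002,0,0],0]
    - [0.7,[-0.004,0,0],0]
    - [0.7,[-0.006,0,0],0]
    - [0.7,[-0.006,0,0.005],0]
    - [0.7,[-0.006,0,0.015],0]
    - [0.7,[-0.006,0,0.03],0]
    - [0.7,[-0.006,0,0.06],0]
    - [0.7,[-0.006,0,0.1],0]
    - [0.4,[-0.006,-0.01,0.12],0]
    - [0,[-0.006,-0.03,0.12],0]
    - [0,[-0.006,-0.03,0.12],0]

```text
t: 6.95
tcp_pos: [0.5168, 0.1964, 0.1807]
eef_rot: [179.6, 0.0, 89.9]
contact_force: [-0.0, -0.6, 0.3]
opening: 0.061
grasp_force: 0.0
```

```bash
python3 - <<'E'
from h import *
import pickle
st=readout.state(); im=optics.read_camera("wrist")[:,:,::-1]; pickle.dump(st,open("w2.pkl","wb")); cv2.imwrite("pics/w2.png",im)
print(st["t"],st["tcp_pos"],st["eef_rot"],st["contact_force"])
cv2.imwrite("pics/w2c.png",crop(im,140,0,330,240,2.4))
E
```

```text
6.95 [0.51679012 0.19641968 0.18065383] [1.79566806e+02 2.82774713e-03 8.99191834e+01] [-0.04660209 -0.56814777  0.32403796]
```

View pics/w2c.png

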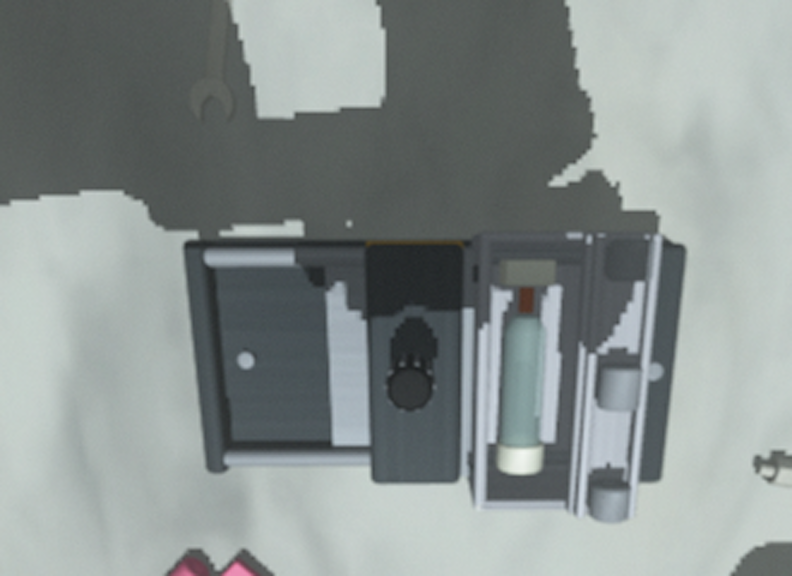

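The jaw is shut against the housing and the housing rests on the fixed jaw. The middle lug is at crop (619,388), the right lug at (609,500).

```bash
python3 - <<'E'
from h import *
import pickle
W=cam("wrist",pickle.load(open("w2.pkl","rb")))
P=lambda x,y,z:np.round(onz(W,(140+x/2.4,y/2.4),z),4)
def yaw(a,b): d=a-b; return round(float(np.degrees(np.arctan2(-d[0],d[1]))),2)
for n,a,b,z in [("house front",(476,238),(478,506),.060),("house rear",(661,238),(633,515),.060),("trough l",(588,236),(578,515),.06),("jaw",(367,243),(374,481),.0445),("jaw front",(462,243),(459,481),.0445),("vise left",(186,243),(209,470),.010),("vise right",(685,245),(661,481),.044)]:
    A,B=P(*a,z),P(*b,z); print(n,A,B,yaw(A,B))
print("lugs mid",P(620,390,.074),"right",P(609,503,.074), "mid top edges",P(620,367,.082),P(618,410,.074),"right lug top near edge",P(609,482,.082),"outer",P(609,520,.07))
im=cv2.imread("pics/w2.png")
cv2.imwrite("pics/w2d.png",crop(im,330,90,90,130,6)[:600])
S=cam("scene")
E
```

```text
house front [0.5367 0.2802 0.06  ] [0.5398 0.1752 0.06  ] 1.69
house rear [0.6048 0.2801 0.06  ] [0.6046 0.1709 0.06  ] -0.1
trough l [0.5778 0.2809 0.06  ] [0.5816 0.171  0.06  ] 1.98
jaw [0.4955 0.2788 0.0445] [0.4959 0.1811 0.0445] 0.23
jaw front [0.5325 0.2787 0.0445] [0.5327 0.1809 0.0445] 0.12
vise left [0.414  0.2794 0.01  ] [0.4137 0.1754 0.01  ] -0.17
vise right [0.6199 0.2779 0.044 ] [0.6208 0.1804 0.044 ] 0.53
lugs mid [0.5904 0.2264 0.074 ] right [0.59   0.1815 0.074 ] mid top edges [0.5873 0.2362 0.082 ] [0.5903 0.2188 0.074 ] right lug top near edge [0.5869 0.1929 0.082 ] outer [0.5918 0.1727 0.07  ]
```

View pics/w2d.png

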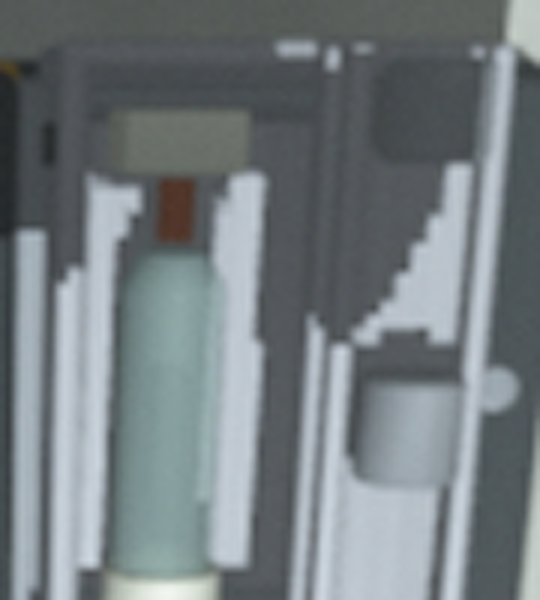

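Call:
step_arm:
  targets:
    - [0,[-0.005,-0.04,0.02],0]
    - [0,[-0.01,-0.08,0.02],0]
    - [0,[-0.015,-0.12,0.02],0]
    - [0,[-0.02,-0.16,0.02],0.03]
    - [0,[-0.03,-0.2,0.02],0.06]
    - [0,[-0.035,-0.24,0.02],0.09]
    - [0,[-0.04,-0.28,0.02],0.13]
    - [0,[-0.045,-0.32,0.02],0.13]
    - [0,[-0.048,-0.348,0.02],0.13]
    - [0,[-0.048,-0.348,0.02],0.13]
    - [0,[-0.048,-0.348,0.02],0.13]

```text
t: 7.92
tcp_pos: [0.4658, -0.1508, 0.196]
eef_rot: [-180.0, -0.1, 97.2]
contact_force: [0.1, 1.5, -0.5]
opening: 0.0854
grasp_force: 0.0
```

```bash
python3 - <<'E'
from h import *
import pickle
st=readout.state(); im=optics.read_camera("wrist")[:,:,::-1]; pickle.dump(st,open("w3.pkl","wb")); cv2.imwrite("pics/w3.png",im)
print(st["t"],st["tcp_pos"],st["eef_rot"],st["contact_force"])
cv2.imwrite("pics/w3c.png",crop(im,180,60,270,240,2.4))
E
```

```text
7.9167 [ 0.46581885 -0.15076701  0.19599245] [-1.79982766e+02 -7.03660119e-02  9.72481267e+01] [ 0.05239528  1.47937474 -0.45146362]
```

View pics/w3c.png

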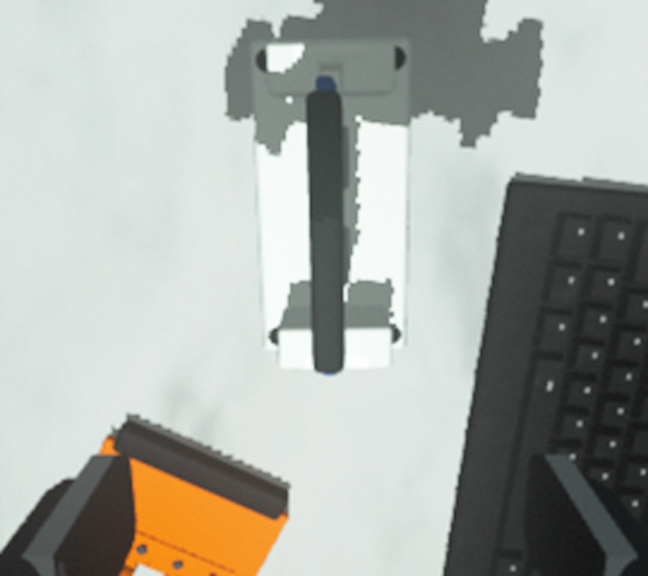

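The blue cover is in the stand with its rib from crop (324,94) to (329,370), well clear of the orange look-alike at lower left.

```bash
python3 - <<'E'
from h import *
import pickle
W=cam("wrist",pickle.load(open("w3.pkl","rb")))
P=lambda x,y,z:np.round(onz(W,(180+x/2.4,60+y/2.4),z),4)
for z in (.095,.100,.105,.11):
    A,B=P(324,94,z),P(329,370,z); d=A-B; print(z,A,B,(A+B)/2,np.linalg.norm(d),np.degrees(np.arctan2(-d[0],d[1])))
E
```

```text
0.095 [ 0.4536 -0.0681  0.095 ] [ 0.468  -0.1675  0.095 ] [ 0.4608 -0.1178  0.095 ] 0.10043764234588545 8.24304798555067
0.1 [ 0.4537 -0.0682  0.1   ] [ 0.4678 -0.1656  0.1   ] [ 0.46075 -0.1169   0.1    ] 0.09841529352697172 8.23713558698158
0.105 [ 0.4537 -0.0683  0.105 ] [ 0.4675 -0.1636  0.105 ] [ 0.4606  -0.11595  0.105  ] 0.09629397696637106 8.239493487749526
0.11 [ 0.4538 -0.0685  0.11  ] [ 0.4673 -0.1617  0.11  ] [ 0.46055 -0.1151   0.11   ] 0.09417266057619908 8.241957615817777
```

Call:
step_arm:
  targets:
    - [0,[-0.005,0.034,0],0.014]
    - [0,[-0.005,0.034,-0.03],0.014]
    - [0,[-0.005,0.034,-0.065],0.014]
    - [0,[-0.005,0.034,-0.1],0.014]
    - [0,[-0.005,0.034,-0.12],0.014]
    - [0,[-0.005,0.034,-0.12],0.014]
    - [0.7,[-0.005,0.034,-0.12],0.014]
    - [1,[-0.005,0.034,-0.12],0.014]
    - [1,[-0.005,0.034,-0.12],0.014]
    - [1,[-0.005,0.034,-0.12],0.014]
    - [1,[-0.005,0.034,-0.12],0.014]
    - [1,[-0.005,0.034,-0.12],0.014]

```text
t: 8.97
tcp_pos: [0.4618, -0.1163, 0.0774]
eef_rot: [179.9, 0.1, 98.2]
contact_force: [-0.3, 0.4, 1.5]
opening: 0.0124
grasp_force: 1.8
```

Call:
step_arm:
  targets:
    - [1,[0,0,0],0]
    - [1,[0,0,0],0]
    - [1,[0,0,0],0]
    - [1,[0,0,0.005],0]
    - [1,[0,0,0.012],0]
    - [1,[0,0,0.024],0]
    - [1,[0,0,0.036],0]
    - [1,[0,0,0.05],0]
    - [1,[0,0,0.07],0]
    - [1,[0,0,0.1],0]
    - [1,[0,0,0.13],0]
    - [1,[0,0,0.15],0]

```text
t: 9.97
tcp_pos: [0.461, -0.1162, 0.229]
eef_rot: [179.9, 0.1, 98.3]
contact_force: [0.7, -0.9, -1.0]
opening: 0.0108
grasp_force: 59.4
```

```bash
python3 - <<'E'
from h import *
import pickle
st=readout.state(); im=optics.read_camera("wrist")[:,:,::-1]; pickle.dump(st,open("w4.pkl","wb")); cv2.imwrite("pics/w4.png",im)
print(st["t"],st["tcp_pos"],st["eef_rot"],st["contact_force"],st["opening"],st["grasp_force"])
a=crop(im,180,100,270,300,2)
s=optics.read_camera("scene")[:,:,::-1]; d=optics.read_camera("side")[:,:,::-1]
cv2.imwrite("pics/s4.png",s);cv2.imwrite("pics/d4.png",d)
b=np.vstack([crop(s,270,150,75,90,3.3),crop(d,320,120,75,90,3.3)])[:600]
a=np.vstack([a,np.zeros((600-len(a),a.shape[1],3),np.uint8)]) if len(a)<600 else a[:600]
b=np.vstack([b,np.zeros((600-len(b),b.shape[1],3),np.uint8)])
o=np.hstack([a,b]);cv2.imwrite("pics/c4.png",o);print(o.shape)
E
```

```text
9.9667 [ 0.46103543 -0.11622978  0.22895308] [1.79947450e+02 6.72310803e-02 9.82529780e+01] [ 0.71028905 -0.93345901 -0.98884944] 0.010787628590395658 59.37017619609833
(600, 788, 3)
```

View pics/c4.png

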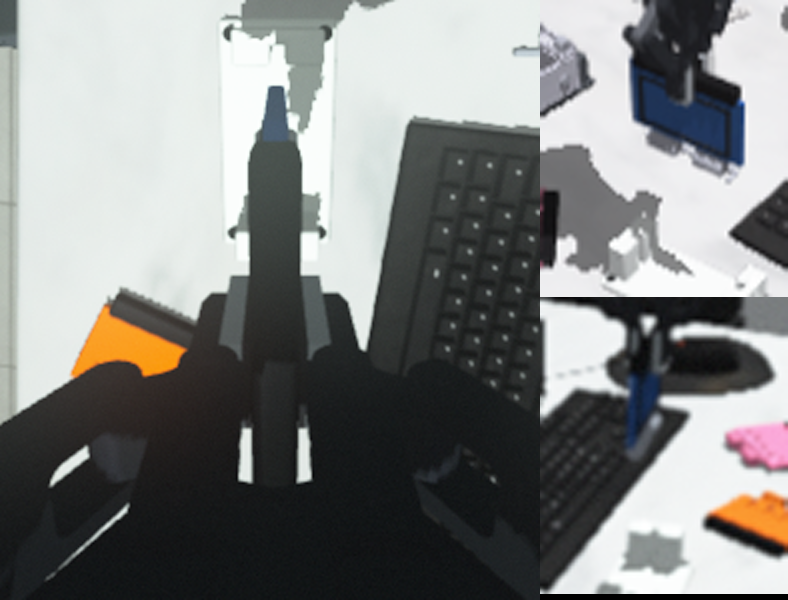

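The cover is held upright, hanging clear of the stand. The rib's left end is at wrist pixel (317,169) and the panel's lower left edge at about (317,144). I solve for the grip offset.

```bash
python3 - <<'E'
from h import *
import pickle
from scipy.optimize import fsolve
st=pickle.load(open("w4.pkl","rb")); W=cam("wrist",st); im=cv2.imread("pics/w4.png")
g=im[130:180,317].astype(int); print(g.tolist())
yw=np.radians(st["eef_rot"][2]-90); ey=np.array([-np.sin(yw),np.cos(yw),0])
def pt(off,zt,y,dz): return st["tcp_pos"]*[1,1,0]+ey*(off+y)+[0,0,zt+dz]
for r1,r2 in [(169,144),(170,144),(169,143)]:
    f=lambda u:[proj(W,pt(*u,.05,0))[1]-r1,proj(W,pt(*u,.055,-.078))[1]-r2]
    u=fsolve(f,[0,.255]); print(r1,r2,u, u[1]-st["tcp_pos"][2])
for zt in(.250,.2535,.257): print(zt,fsolve(lambda o:proj(W,pt(o[0],zt,.05,0))[1]-169,[0]),proj(W,pt(0,zt,.05,0)))
E
```

```text
[[251, 253, 250], [251, 253, 250], [251, 253, 250], [251, 253, 250], [251, 253, 250], [251, 253, 250], [251, 253, 250], [251, 253, 250], [252, 253, 250], [252, 253, 250], [252, 253, 250], [252, 253, 250], [230, 233, 223], [109, 94, 77], [108, 94, 78], [107, 93, 75], [107, 96, 77], [107, 94, 77], [110, 95, 79], [108, 94, 76], [109, 94, 78], [112, 96, 80], [107, 94, 78], [106, 92, 76], [111, 96, 79], [109, 94, 78], [108, 95, 77], [109, 95, 79], [109, 94, 77], [110, 94, 77], [113, 97, 79], [116, 96, 78], [115, 95, 77], [117, 98, 80], [115, 95, 78], [117, 97, 79], [116, 96, 77], [114, 96, 78], [114, 96, 76], [114, 94, 75], [101, 91, 76], [81, 85, 74], [82, 86, 78], [80, 84, 76], [79, 84, 76], [78, 82, 74], [79, 82, 74], [79, 83, 75], [78, 82, 74], [78, 83, 74]]
169 144 [-0.00824582  0.20318389] -0.025769190220102572
170 144 [-0.0073953   0.20981481] -0.01913826953022363
169 143 [-0.0062438   0.21237926] -0.016573818259832146
0.25 [0.001947] [316.97943642 173.35683849]
0.2535 [0.00270902] [316.9844702  175.22964585]
0.257 [0.00347104] [316.98979026 177.20896427]
```

```bash
python3 - <<'E'
from h import *
import pickle
from scipy.optimize import fsolve
st=pickle.load(open("w4.pkl","rb")); W=cam("wrist",st)
yw=np.radians(st["eef_rot"][2]-90); ey=np.array([-np.sin(yw),np.cos(yw),0])
def pt(off,zt,y,dz): return st["tcp_pos"]*[1,1,0]+ey*(off+y)+[0,0,zt+dz]
for r1,r2 in [(170.3,142.6),(169.8,142.6),(170.3,143.1)]:
    u=fsolve(lambda u:[proj(W,pt(*u,.05,-.017))[1]-r1,proj(W,pt(*u,.055,-.078))[1]-r2],[0,.255]); print(u,u[1]-st["tcp_pos"][2])
for zt in(.25,.2535,.257): print(zt,fsolve(lambda o:proj(W,pt(o[0],zt,.05,-.017))[1]-170.3,[0]),fsolve(lambda o:proj(W,pt(o[0],zt,.055,-.078))[1]-142.6,[0]))
S,D=cam("scene"),cam("side")
# knuckle/panel bottom corners: panel right-bottom & left-bottom in scene crop
for n,p in (("scene Rbot",(270+742/1-540,0)),): pass
q=lambda x,y:(270+(x-540)/3.3,150+y/3.3)
q2=lambda x,y:(320+(x-540)/3.3,120+(y-297)/3.3)
print(tri([S,D],[q(741,166),q2(627,449)]), tri([S,D],[q(633,122),q2(627,449)]),tri([S,D],[q(741,166),q2(655,425)]))
E
```

```text
[1.48596771e-04 2.61519614e-01] 0.03256653188551131
[-1.46978359e-04  2.59124334e-01] 0.030171251999750598
[-0.00059494  0.25817799] 0.029224910222340555
0.25 [-0.00241461] [-0.00127291]
0.2535 [-0.00163583] [-0.00084102]
0.257 [-0.00085706] [-0.00040912]
(array([ 0.49623397, -0.1452836 ,  0.14188095]), [np.float64(0.008764608452431086), np.float64(0.008764608452431067)]) (array([ 0.45720511, -0.06246995,  0.17758801]), [np.float64(3.272196654903428e-05), np.float64(3.272196654913659e-05)]) (array([ 0.47636151, -0.16155898,  0.16334846]), [np.float64(0.009412643500972534), np.float64(0.009412643500972403)])
```

Call:
step_arm:
  targets:
    - [1,[0.013,0.034,0],-0.01]
    - [1,[0.026,0.068,0],-0.02]
    - [1,[0.039,0.102,0],-0.04]
    - [1,[0.052,0.137,0],-0.06]
    - [1,[0.065,0.172,0],-0.08]
    - [1,[0.078,0.207,0],-0.1]
    - [1,[0.091,0.242,0],-0.12]
    - [1,[0.104,0.277,0],-0.139]
    - [1,[0.117,0.312,0],-0.139]
    - [1,[0.129,0.344,-0.01],-0.139]
    - [1,[0.129,0.344,-0.035],-0.139]
    - [1,[0.129,0.344,-0.05],-0.139]

```text
t: 11.12
tcp_pos: [0.5878, 0.2295, 0.1715]
eef_rot: [-179.7, 0.1, 90.5]
contact_force: [-1.1, -0.2, -2.2]
opening: 0.011
grasp_force: 59.2
```

Call:
step_arm:
  targets:
    - [1,[0,0,0],0]
    - [1,[0,0,0],0]
    - [1,[0,0,0],0]

```text
t: 11.37
tcp_pos: [0.5895, 0.2275, 0.1756]
eef_rot: [-179.9, 0.0, 90.3]
contact_force: [-0.8, 0.5, -1.5]
opening: 0.0109
grasp_force: 59.2
```

```bash
python3 - <<'E'
from h import *
import pickle
st=readout.state(); im=optics.read_camera("wrist")[:,:,::-1]; pickle.dump(st,open("w5.pkl","wb")); cv2.imwrite("pics/w5.png",im)
print(st["t"],st["tcp_pos"],st["eef_rot"],st["contact_force"],st["opening"],st["grasp_force"])
s=optics.read_camera("scene")[:,:,::-1]; d=optics.read_camera("side")[:,:,::-1]
cv2.imwrite("pics/s5.png",s);cv2.imwrite("pics/d5.png",d)
a=crop(im,230,80,170,210,2.5)
b=np.vstack([crop(s,225,125,90,75,4)[:300],crop(d,225,200,90,75,4)[:300]])
o=np.hstack([a[:525],b[:525]]) if 0 else np.hstack([np.vstack([a,np.zeros((75,a.shape[1],3),np.uint8)]),b]);cv2.imwrite("pics/c5.png",o);print(o.shape)
E
```

```text
11.3667 [0.58953367 0.22753874 0.17561469] [-1.79912336e+02  2.99161924e-02  9.02633508e+01] [-0.79994259  0.50959536 -1.45406923] 0.01089085588944596 59.20220375061035
(600, 785, 3)
```

View pics/c5.png

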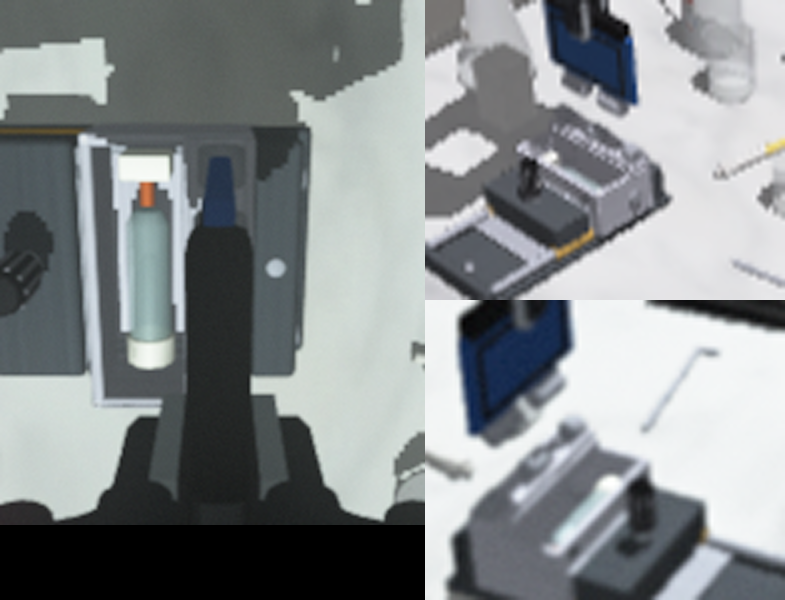

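The cover hangs above the hinge: wrist view shows the left lug at crop (222,160) directly under the panel's edge (220,158). Housing corners are at (82,135) and (97,403). I check the alignment numerically.

```bash
python3 - <<'E'
from h import *
import pickle
st=pickle.load(open("w5.pkl","rb")); W=cam("wrist",st)
P=lambda x,y,z:np.round(onz(W,(230+x/2.5,80+y/2.5),z),4)
print("left lug",P(222,160,.076),"corners",P(82,135,.06),P(97,404,.06),"panel low",P(220,158,st["tcp_pos"][2]-.05))
print("house rear edge",P(252,130,.06),P(250,250,.06))
im=cv2.imread("pics/w5.png"); g=cv2.cvtColor(im,cv2.COLOR_BGR2GRAY)
print("row 140",g[140,300:345].tolist()); print("row143",g[143,300:345].tolist()); print("col 285",g[125:140,285].tolist(), g[230:250,285].tolist()); print("colLug 312",g[128:155,312].tolist())
E
```

```text
left lug [0.5908 0.2749 0.076 ] corners [0.5406 0.2815 0.06  ] [0.5409 0.1747 0.06  ] panel low [0.59   0.2818 0.1256]
house rear edge [0.6015 0.2835 0.06  ] [0.6016 0.2393 0.06  ]
row 140 [117, 160, 147, 107, 89, 88, 92, 91, 89, 79, 76, 75, 79, 77, 79, 80, 79, 80, 80, 83, 81, 78, 80, 78, 77, 75, 74, 74, 85, 92, 93, 89, 70, 52, 50, 52, 53, 50, 52, 51, 53, 53, 52, 55, 55]
row143 [212, 213, 186, 121, 92, 90, 90, 92, 89, 81, 77, 78, 81, 70, 62, 53, 49, 50, 50, 49, 52, 57, 71, 79, 79, 76, 77, 76, 84, 92, 92, 88, 67, 50, 51, 52, 53, 51, 53, 53, 50, 54, 53, 52, 58]
col 285 [99, 99, 98, 96, 89, 83, 84, 82, 89, 95, 96, 92, 89, 82, 93] [86, 84, 85, 84, 85, 85, 84, 84, 91, 135, 192, 186, 165, 204, 214, 203, 155, 70, 42, 42]
colLug 312 [97, 91, 83, 84, 82, 87, 87, 87, 94, 88, 80, 76, 79, 75, 78, 81, 80, 78, 77, 73, 75, 72, 69, 67, 67, 65, 59]
```

Call:
step_arm:
  targets:
    - [1,[0.0005,0.0005,-0.008],-0.002]
    - [1,[0.0005,0.0005,-0.014],-0.002]
    - [1,[0.0005,0.0005,-0.018],-0.002]
    - [1,[0.0005,0.0005,-0.021],-0.002]
    - [1,[0.0005,0.0005,-0.024],-0.002]
    - [1,[0.0005,0.0005,-0.026],-0.002]
    - [1,[0.0005,0.0005,-0.026],-0.002]
    - [1,[0.0005,0.0005,-0.026],-0.002]

```text
t: 12.18
tcp_pos: [0.5905, 0.2285, 0.1502]
eef_rot: [-180.0, 0.0, 90.2]
contact_force: [0.1, -0.6, -1.2]
opening: 0.0109
grasp_force: 59.4
```

Call:
step_arm:
  targets:
    - [1,[0,0,-0.0015],0]
    - [1,[0,0,-0.003],0]
    - [1,[0,0,-0.0045],0]
    - [1,[0,0,-0.006],0]
    - [1,[0,0,-0.0075],0]
    - [1,[0,0,-0.0075],0]

```text
t: 12.68
tcp_pos: [0.5902, 0.2284, 0.1423]
eef_rot: [-180.0, 0.0, 90.2]
contact_force: [-0.1, 0.0, -1.8]
opening: 0.0109
grasp_force: 59.3
```

Call:
step_arm:
  targets:
    - [1,[0,0,-0.001],0]
    - [1,[0,0,-0.002],0]
    - [1,[0,0,-0.003],0]
    - [1,[0,0,-0.004],0]
    - [1,[0,0,-0.005],0]
    - [1,[0,0,-0.005],0]

```text
t: 13.18
tcp_pos: [0.5903, 0.2285, 0.1375]
eef_rot: [-180.0, 0.0, 90.2]
contact_force: [-0.7, 0.2, -1.6]
opening: 0.0108
grasp_force: 59.3
```

Call:
step_arm:
  targets:
    - [1,[0,0,-0.001],0]
    - [1,[0,0,-0.002],0]
    - [1,[0,0,-0.003],0]
    - [1,[0,0,-0.003],0]
    - [1,[0,0,-0.003],0]

```text
t: 13.6
tcp_pos: [0.5907, 0.2286, 0.1356]
eef_rot: [180.0, -0.0, 90.2]
contact_force: [-1.7, -0.6, 3.6]
opening: 0.0108
grasp_force: 60.0
```

Call:
step_arm:
  targets:
    - [1,[0,0,-0.001],0]
    - [1,[0,0,-0.002],0]
    - [1,[0,0,-0.002],0]
    - [1,[0,0,-0.002],0]

```text
t: 13.93
tcp_pos: [0.5911, 0.2287, 0.1356]
eef_rot: [179.9, -0.0, 90.2]
contact_force: [-3.4, -1.5, 10.6]
opening: 0.0111
grasp_force: 61.0
```

Call:
step_arm:
  targets:
    - [1,[-0.001,0,0.001],0]
    - [1,[-0.0015,0,0.001],0]
    - [1,[-0.002,0,0.001],0]
    - [1,[-0.002,0,0.001],0]
    - [1,[-0.002,0,0.001],0]

```text
t: 14.35
tcp_pos: [0.5901, 0.2286, 0.1356]
eef_rot: [179.8, -0.0, 90.2]
contact_force: [-0.1, -0.9, 5.3]
opening: 0.0112
grasp_force: 60.4
```

Call:
step_arm:
  targets:
    - [1,[0.001,0,0],0]
    - [1,[0.002,0,0],0]
    - [1,[0.003,0,0],0]
    - [1,[0.004,0,0],0]
    - [1,[0.004,0,0],0]
    - [1,[0.004,0,0],0]

```text
t: 14.85
tcp_pos: [0.5917, 0.2287, 0.1356]
eef_rot: [-179.9, 0.0, 90.2]
contact_force: [-5.5, -1.4, 9.1]
opening: 0.0107
grasp_force: 61.0
```

Call:
step_arm:
  targets:
    - [1,[-0.002,0,0.0005],0]
    - [1,[-0.004,0,0.001],0]
    - [1,[-0.005,0,0.001],0]
    - [1,[-0.006,0,0.001],0]
    - [1,[-0.006,0,0.001],0]
    - [1,[-0.006,0,0.001],0]

```text
t: 15.35
tcp_pos: [0.588, 0.2287, 0.1356]
eef_rot: [179.8, -0.0, 90.2]
contact_force: [3.3, 0.1, 4.1]
opening: 0.0111
grasp_force: 60.1
```

```bash
python3 - <<'E'
from h import *
import pickle
st=readout.state(); im=optics.read_camera("wrist")[:,:,::-1]; pickle.dump(st,open("w6.pkl","wb")); cv2.imwrite("pics/w6.png",im)
s=optics.read_camera("scene")[:,:,::-1]; d=optics.read_camera("side")[:,:,::-1]
cv2.imwrite("pics/s6.png",s);cv2.imwrite("pics/d6.png",d)
print(st["tcp_pos"],st["eef_rot"],st["contact_force"],st["wrist_torque"])
W=cam("wrist",st); g=cv2.cvtColor(im,cv2.COLOR_BGR2GRAY)
print("pred lug",proj(W,[.5908,.275,.076]),"corners",proj(W,[.5406,.2815,.06]),proj(W,[.5409,.1747,.06]))
hsv=cv2.cvtColor(im,cv2.COLOR_BGR2HSV); b=cv2.inRange(hsv,(100,80,20),(130,255,255)); n,l,stt,c=cv2.connectedComponentsWithStats(b); print([ (x.tolist()) for x in stt[1:] if x[4]>60])
E
```

```text
[0.58801079 0.22868122 0.13561366] [ 1.79794841e+02 -3.73862314e-02  9.01663036e+01] [3.25795564 0.08341366 4.05275268] [-0.09197965 -0.73799166  0.0632532 ]
pred lug [320.65995531 152.76020321] corners [254.47512616 140.77121364] [262.74282951 264.03480033]
[[311, 143, 13, 28, 310], [565, 191, 61, 48, 1869]]
```

```bash
cat > tilt.py <<'E'
from h import *
def cols(im):
    hsv=cv2.cvtColor(im,cv2.COLOR_BGR2HSV); b=cv2.inRange(hsv,(100,80,20),(130,255,255)); b[:, :290]=0;b[:,345:]=0
    o=[]
    for r in range(141,172,3):
        c=np.where(b[r])[0]
        if len(c): o.append((r,int(c[0]),int(c[-1]),round(float(c.mean()),1)))
    return o
E
python3 - <<'E'
from tilt import *
for f in("w4","w5","w6"): print(f,cols(cv2.imread(f"pics/{f}.png")))
E
```

```text
w4 [(162, 313, 322, 317.7), (165, 314, 321, 317.5), (168, 313, 322, 317.5)]
w5 [(144, 314, 321, 317.5), (147, 313, 322, 317.5), (150, 313, 322, 317.5), (153, 313, 322, 317.5), (156, 312, 322, 317.0), (159, 312, 323, 317.5), (162, 311, 323, 317.0), (165, 311, 323, 317.0), (168, 311, 323, 317.0)]
w6 [(144, 315, 322, 318.5), (147, 314, 322, 318.0), (150, 314, 322, 318.0), (153, 313, 323, 318.0), (156, 313, 323, 318.0), (159, 312, 323, 317.5), (162, 311, 323, 317.0), (165, 311, 323, 317.0), (168, 311, 323, 317.0)]
```

Call:
step_arm:
  targets:
    - [1,[0.002,0,0],0]
    - [1,[0.004,0,0],0]
    - [1,[0.006,0,0],0]
    - [1,[0.007,0,0],0]
    - [1,[0.007,0,0],0]
    - [1,[0.007,0,0],0]

```text
t: 16.0
tcp_pos: [0.5906, 0.2287, 0.1355]
eef_rot: [-179.5, 0.0, 90.2]
contact_force: [-4.6, -0.9, 12.0]
opening: 0.011
grasp_force: 61.2
```

```bash
python3 - <<'E'
from tilt import *
im=optics.read_camera("wrist")[:,:,::-1];cv2.imwrite("pics/w7.png",im); print(cols(im))
E
```

```text
[(144, 313, 320, 316.5), (147, 312, 320, 316.0), (150, 312, 321, 316.5), (153, 312, 321, 316.5), (156, 312, 322, 317.0), (159, 311, 322, 316.5), (162, 311, 323, 317.0), (165, 311, 323, 317.0), (168, 311, 323, 317.0)]
```

Call:
step_arm:
  targets:
    - [1,[-0.0015,0,0],0]
    - [1,[-0.003,0,0],0]
    - [1,[-0.004,0,0],0]
    - [1,[-0.004,0,0],0]
    - [1,[-0.004,0,0],0]

```text
t: 16.47
tcp_pos: [0.5889, 0.2287, 0.1356]
eef_rot: [-179.9, -0.0, 90.2]
contact_force: [0.8, -0.5, 7.5]
opening: 0.0112
grasp_force: 60.6
```

```bash
python3 - <<'E'
from tilt import *
im=optics.read_camera("wrist")[:,:,::-1];cv2.imwrite("pics/w8.png",im); print(cols(im))
st=readout.state();print(st["tcp_pos"],st["eef_rot"],st["contact_force"],st["wrist_torque"])
E
```

```text
[(144, 314, 321, 317.5), (147, 314, 322, 318.0), (150, 313, 322, 317.5), (153, 313, 322, 317.5), (156, 312, 322, 317.0), (159, 312, 323, 317.5), (162, 311, 323, 317.0), (165, 311, 323, 317.0), (168, 311, 323, 317.0)]
[0.58893081 0.22872863 0.13557527] [-1.79899937e+02 -9.86689237e-03  9.01737991e+01] [-0.29133934 -0.26941308  6.94423496] [-0.08303894 -0.02110193  0.01032759]
```

```bash
python3 - <<'E'
from workcell import workorder
print(workorder.hand_in())
E
```

```text
the job is handed in; nothing more can be done
None
```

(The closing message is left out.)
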